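Load a bridge blank into the slotting saw with the push stick

ROBOT

A 6-joint arm with a two-finger parallel gripper is mounted at the origin on the work surface. World frame = base frame: x ahead of the robot, y to its left, z up, the work surface at z = 0. Lengths are in mm, angles in rad, forces in N, time in s.
With the tool pointing down it reaches from about 350 to 975 mm from the base axis. Payload 7.1 kg.
Tool frame: the origin (TCP) lies at the very end of the fingers, on their centre line; the grasp point (between the pads) lies 19 mm behind it (ctrl.pinch_z is the z of the grasp point in the tool frame, in mm); z points along the fingers, y is the direction in which the jaws open and shut (so a half turn about z gives the same grasp; the last joint's range is limited). The gripper opens to 88 mm and grips with 3 to 60 N. Pads are 20 mm wide; open, the fingers measure 115 mm over their backs; the gripper's body (75 mm by 178 mm) begins 61 mm behind the grasp point.
Start: joints at [1.19, 0.423, 1.63, -0, 1.089, -0.019], TCP at [221.192, 584.533, 222.675] pointing down, gripper open.
Joint ranges: [-3, 3], [-0.9, 2.11], [0.09, 2.58], [-1.31, 4.45], [0.11, 2.69], [-2.54, 2.54]. Speed limits (rad/s): [2.39, 2.39, 3.01, 3.14, 3.14, 3.14].

INTERFACE

Orientations are given as a rotation vector (axis times angle).
In Python, from workcell import get_obs, optics, ctrl gives the robot as it stands.
- The arm moves only by the shell command python3 -m jog 'ROWS'. ROWS is a JSON object of lists of equal length, an entry for each row: "delta_rot": the turn, a rotation vector about the tool's x, y, z in rad, a list of three; "translation": the shift along the tool's x, y, z in mm, a list of three; "hand": the opening, from -1 (shut) to 1 (fully open). In form: {"delta_rot": [[rx, ry, rz], ...], "translation": [[x, y, z], ...], "hand": [hand, ...]}. A call has 1 to 5 rows; each row is the pose to reach, as a shift and turn from the pose commanded when the call began, along the tool's axes at that moment; what a row does not reach only later rows make up. A row lasts 1/10 s, in which the tool goes at most 50 mm and 8.59 degrees, less where a joint would pass 70% of its speed; a pose out of reach is approached as far as the arm can. A call with a gripper value outside its range is refused whole. The fingers move at their own pace and stop on an object; the grip force is fixed at half the most. Time passes only in rows, so rows that repeat a pose let the fingers close. It gives the time, the measured TCP pose, the force and the opening at its end, in the units of the state.
- get_obs(): the state, without advancing time (a new reading comes with each control period).
- optics.get_image(name): name is "scene" or "top" or "wrist"; returns the picture (384x512x3 uint8, red, green, blue); there is no depth.
- optics.calibration(name): a dict with "intrinsics" (3x3 intrinsics, pixels), "cam_to_world" (4x4, takes a point from camera to world coordinates). Camera axes: x right, y up, looking along -z (the intrinsics and any distortion apply to the point x, -y, -z); pixel columns grow to the right and rows downward; lengths in mm; the calibration is good to about 2 mm. The wrist camera is an equidistant fisheye: a pixel r from the principal point sees the ray r / f radians off the axis. A picture is of the moment at which its call begins: read the wrist's pose just before it. calibration takes no time and is no camera call; for the wrist camera it gives the pose at the moment of the call.
- ctrl.close_job(): hands the job in, once; it reports no verdict.
The state is a dict: "t": time; "qpos": joint angles; "qvel": joint speeds; "joint_torque": joint torques, N m; "ee_pos": TCP position; "orientation": TCP orientation; "ft_force": force on the tool from outside, world axes, zero at the start; "moment": the same for the moment, N m; "width": finger opening in mm.
Only numpy, scipy, OpenCV 4.12 (cv2) and the standard library are available. Lean on these libraries where they do the work, as an engineer would, in place of code of your own. Each camera call takes 0.05 s, during which the arm holds its last target. There are 200 camera calls.

TASK

Take the push stick by its handle and, with its tip behind the wooden blank, feed the blank under the low guard of the saw until it is home against the button of the end stop, pressing it up lightly but definitely for a moment (about 8 N on the stop besides the drag of the sprung shoe, never as much as 15 N). Keep the fingers off the blank and the saw, then take the stick out and stand it on its sole on the bench again, clear of the saw. Leave everything else where it is.

Things in the scene. Friction and masses are not known exactly. Their poses are not given: they have to be found in the camera images.
- saw: small slotting saw, off and fixed to the bench. Origin on the bench under the middle of the guard's mouth; x = level feed direction, z up. Bed 100 wide, top 20 above the bench, from x = -260 to +210. On it two fences 12 high, inner faces at y = +-20 from x = 0 to 205, flaring to y = +-34 from x = 0 back to -60. Green motor housing 90 high at y = -60 to -190, x = -15 to 135
- mouth (a point): middle of the guard's mouth at bed-top height; axes as the saw. The guard (clear roof on grey cheeks) covers the bed from here to 110 farther along x; the mouth is 88 wide and 22 high above the bed, the guard's top 43 above the bed. The motor behind the housing reaches y = -260
- shoe (a joint): lift (m) of the sprung hold-down shoe under the guard, 0 at rest, 11 mm above the bed; ramp from saw x = 37, flat sole x = 62 to 92, 26 wide. The blank lifts it 3 mm; it then presses with about 4 N and holds the blank where it is left, so feeding needs very roughly 3 to 9 N, differing from run to run
- stop: rigid dark steel stop bar, 36 wide, 22 high, between the fences beyond the guard, at saw x = 158 to 178. Origin: foot of its near face, on the bed, mid-width; axes as the saw (x away from the blank). In that face sits a tight adjusting screw with a flat round steel button, 18 across, centre 9 above the bed, which the blank meets: it stands out from the face by an unmeasured 5 to 27, so feel for it
- blank_mid (a point): centre of the brown wooden blank, 100 (along its x) x 36 x 14 high, 40 to 90 g; it lies flat on the infeed bed before the mouth, slightly askew and off line; x axis towards the mouth. Slides freely at 1 N or less until it meets the shoe
- blank_front (a point): centre of the blank's front end face (50 ahead of its centre); axes as the blank
- stick_grip (a point): grip point of the plywood push stick (140 g), 58 above its sole in the upright handle near its rear: handle 22 thick (y), 44 long (x), top 81 above the sole; x towards the tip, z up. The stick stands on its sole on the bench, on the robot's side of the infeed bed. Its blade is a flat bar 190 long, 30 wide, 10 thick, from 30 behind to 160 ahead of this point
- stick_tip (a point): centre of the front end face of the stick's blade, 160 ahead of the grip point along x and 5 above the sole; axes as the stick
- glue: bystander: round glue bottle, 60 diameter, 170 high, blue cap, origin under its centre
- sanding_block: bystander: cork sanding block 85 x 50 x 24, lying on the bench on the robot's side of the saw, origin under its centre
- offcut: bystander: wood strip 110 x 30 x 12 lying on the bench (not the blank), origin under its centre
- file: bystander: hand tool with wooden handle lying on the bench
- tin: bystander: open steel tin, 70 diameter, 50 high
- hammer: bystander: hammer lying on the bench
- gas_bottle: bystander: blue gas bottle, 74 diameter, 200 high
- peg_disc: bystander: wooden disc, 44 diameter, 18 high
Mind the look-alikes: they are no part of the job. Leave any black or yellow look-alike of the part that bears blank_mid alone.

How it is judged:
By the outcome, as a careful person would: the job done as asked, in the order asked, and still so for the second after the job is handed in, with the robot touching nothing.
It also fails if it takes over 72 s, if anything falls off the work surface, if the arm or the gripper's body presses on something with over 40 N, if the wrist force passes 120 N, or if a joint passes its speed limit or range.

## Working session

There is one attempt and no reset: what is moved stays moved. The work goes in short steps, Python scripts to look and compute and a shell command to move; the robot and the scene stay as the last step left them, time stands still between calls to the robot, and variables do not carry over. Pictures are saved under pics/ and viewed, about 8 in all and at most 12, crops included, and the job is handed in when it is done.

```bash
ls; mkdir -p pics; python3 - <<'E'
from workcell import get_obs, optics, ctrl
import cv2,numpy as np
o=get_obs();print(o,ctrl.pinch_z)
for n in("scene","top","wrist"):
    c=optics.calibration(n);print(n,c)
    im=optics.get_image(n);cv2.imwrite(f"pics/{n}0.png",im[:,:,::-1])
a=[cv2.resize(cv2.imread(f"pics/{n}0.png"),(800,600),interpolation=cv2.INTER_CUBIC) for n in("scene","top")]
cv2.imwrite("pics/s0b.png",a[0]);cv2.imwrite("pics/t0b.png",a[1])
E
```

```text
pics
{'t': 0.0, 'qpos': array([ 1.18999096e+00,  4.23808264e-01,  1.63066718e+00, -5.93738169e-06,
        1.08858605e+00, -1.89914020e-02]), 'qvel': array([-0.00047395, -0.00114252, -0.00115992, -0.00075734, -0.00041903,
       -0.00060163]), 'joint_torque': array([-1.53758276e-03, -5.44607913e+01, -2.73667824e+01,  6.42323191e-02,
        2.28309928e-02, -9.59963381e-05]), 'ee_pos': array([221.00431583, 584.04549802, 221.93099608]), 'orientation': array([-5.65185139e-01, -3.09004287e+00,  2.26273005e-03]), 'ft_force': array([-0.85632828,  0.45386892,  0.75441471]), 'moment': array([ 0.01349905,  0.04673107, -0.00969773]), 'width': 87.5461276294658} -18.700000000000003
scene {'intrinsics': array([[422.19467677,   0.        , 250.90811983],
       [  0.        , 422.19467677, 191.38313606],
       [  0.        ,   0.        ,   1.        ]]), 'cam_to_world': array([[ 4.35674200e-01, -4.78174086e-01,  7.62586084e-01,
         1.56324017e+03],
       [ 9.00103212e-01,  2.32844498e-01, -3.68235859e-01,
        -4.88250397e+02],
       [-1.48312880e-03,  8.46837047e-01,  5.31850371e-01,

[... 478 characters left out ...]
  [-2.67689299e-02,  1.55486687e-01,  9.87475222e-01,
         1.32847317e+03],
       [ 0.00000000e+00,  0.00000000e+00,  0.00000000e+00,
         1.00000000e+00]])}
wrist {'intrinsics': array([[297.31863964,   0.        , 258.83127458],
       [  0.        , 297.31863964, 186.285146  ],
       [  0.        ,   0.        ,   1.        ]]), 'cam_to_world': array([[ 3.53813152e-01, -9.01046647e-01, -2.50860904e-01,
         1.51345546e+02],
       [ 9.35314575e-01,  3.40360870e-01,  9.66494881e-02,
         6.10104598e+02],
       [-1.70246170e-03, -2.68829720e-01,  9.63186214e-01,
         3.83269091e+02],
       [ 0.00000000e+00,  0.00000000e+00,  0.00000000e+00,
         1.00000000e+00]])}
```

View pics/s0b.png

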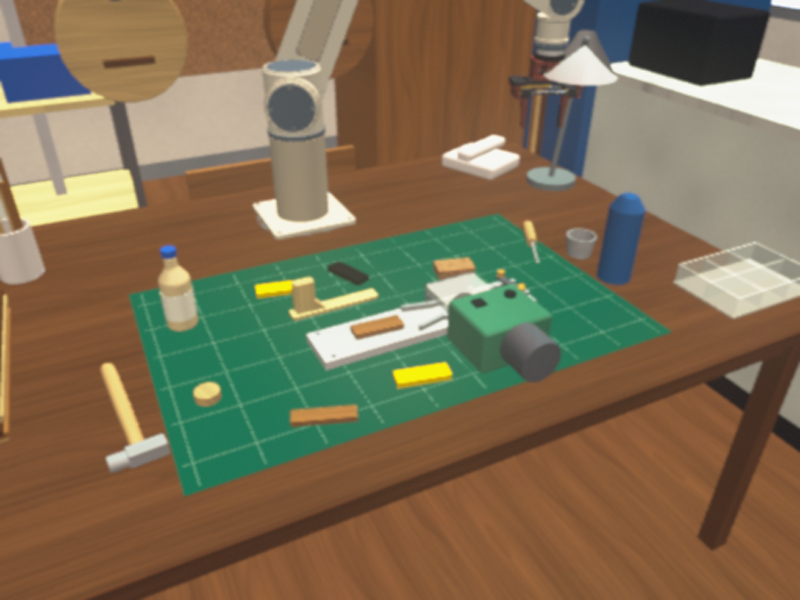

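View pics/t0b.png

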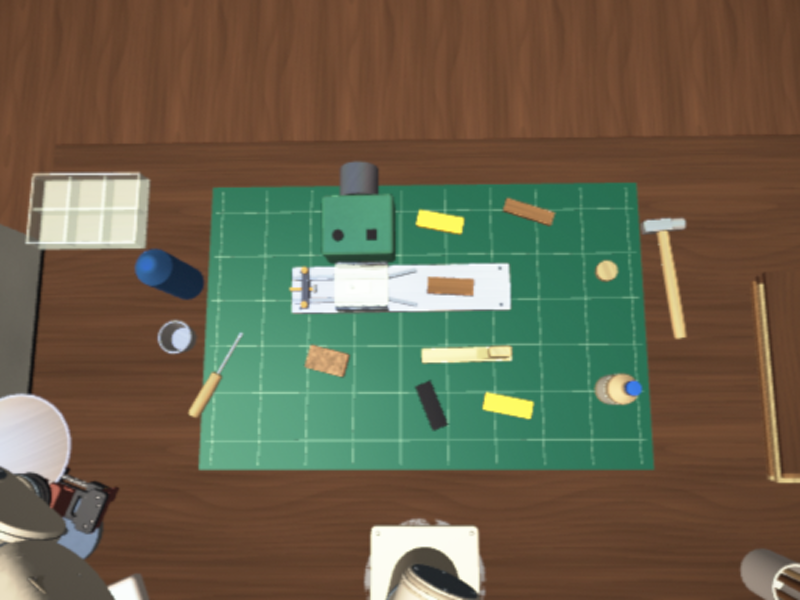

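Scene (800×600): the blank candidates are the brown piece on the bed (377,327), the brown offcut (323,414), yellow pieces (275,289) and (422,375), and a black one (348,272). The brown one on the bed (top view 450,286) is the blank. The only stick is plywood with an upright handle: top view 499,353 for the handle, 422,355 for the tip, which points left (+Y).

```bash
cat > h.py <<'E'
from workcell import get_obs, optics, ctrl
import cv2,numpy as np
from scipy.spatial.transform import Rotation as R
def ray(n,uv,c=None):
    c=c or optics.calibration(n);K=c["intrinsics"];M=c["cam_to_world"]
    x=(uv[0]-K[0,2])/K[0,0];y=(uv[1]-K[1,2])/K[1,1]
    if n=="wrist":
        r=np.hypot(x,y);s=np.sin(r)/r if r else 1;d=np.array([x*s,-y*s,-np.cos(r)])
    else: d=np.array([x,-y,-1.])
    return M[:3,3],M[:3,:3]@d
def atz(n,uv,z,c=None):
    p,d=ray(n,uv,c);return p+d*(z-p[2])/d[2]
def proj(n,P,c=None):
    c=c or optics.calibration(n);K=c["intrinsics"];M=c["cam_to_world"]
    q=M[:3,:3].T@(np.asarray(P,float)-M[:3,3]);v=np.array([q[0],-q[1],-q[2]])
    if n=="wrist":
        rr=np.hypot(v[0],v[1]);th=np.arctan2(rr,v[2]);v=np.array([v[0]/rr*th,v[1]/rr*th,1])
    return (K@(v/v[2]))[:2]
def tri(*obs):
    A=np.zeros((3,3));b=np.zeros(3)
    for p,d in obs:
        d=d/np.linalg.norm(d);P=np.eye(3)-np.outer(d,d);A+=P;b+=P@p
    x=np.linalg.solve(A,b);return x,[float(np.linalg.norm((np.eye(3)-np.outer(d,d)/(d@d))@(x-p))) for p,d in obs]
def totool(dw):
    return R.from_rotvec(get_obs()["orientation"]).inv().apply(dw)
E
python3 - <<'E'
from h import *
np.set_printoptions(precision=1,suppress=True)
s=512/800
for k,uv,z in[("handle",(499,353),81),("tip",(422,355),10),("blank",(450,286),34),("bedL",(291,289),20),("bedR",(510,287),20),("bedRt",(510,264),20),("bedRb",(510,308),20)]:
    print(k,atz("top",np.array(uv)*s,z))
print("blank tri",tri(ray("top",(450*s,286*s)),ray("scene",(377*s,327*s))))
o=get_obs();print(R.from_rotvec(o["orientation"]).as_matrix())
t=cv2.imread("pics/top0.png")[150:260,180:340];w=cv2.imread("pics/wrist0.png")
cv2.imwrite("pics/c1.png",cv2.resize(t,(800,550),interpolation=cv2.INTER_CUBIC))
E
```

```text
handle [ 456.5 -152.    81. ]
tip [458.3   4.1  10. ]
blank [603.  -56.6  34. ]
bedL [601.8 286.9  20. ]
bedR [ 602.3 -185.5   20. ]
bedRt [ 652.8 -186.9   20. ]
bedRb [ 556.8 -184.3   20. ]
blank tri (array([604.4, -57.2,  25.4]), [0.40843642466356744, 0.4084364246634747])
[[-0.9  0.4 -0. ]
 [ 0.4  0.9 -0. ]
 [ 0.  -0.  -1. ]]
```

View pics/c1.png

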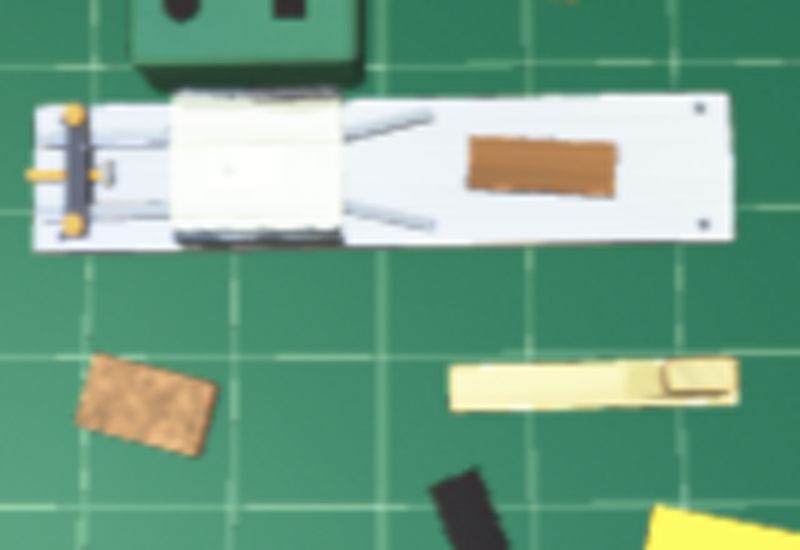

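Crop (×5): the blank spans 468–617 × 137–197. The stick blade runs from the tip edge (450, 366–411) to the rear (738, 357–404), with the handle top at 664–735 × 358–392. Bed corners are (36,106), (732,93), (735,240) and (32,250).

```bash
python3 - <<'E'
from h import *
np.set_printoptions(precision=3,suppress=True)
f=lambda u,v,z:atz("top",(180+(u+.5)/5-.5,150+(v+.5)/5-.5),z)
B=[f(36,106,20),f(732,93,20),f(735,240,20),f(32,250,20)];print(*B,sep="\n")
near=(B[1]+B[2])/2;far=(B[0]+B[3])/2;d=far-near;print("saw near,far,len,yaw",near,far,np.hypot(*d[:2]),np.arctan2(d[1],d[0]))
print("guard mouth",f(342,160,63))
print("blank",[f(*q,34) for q in((468,137),(617,142),(615,197),(467,189))])
t=f(450,388.5,10);r=f(738,380.5,10);d=t-r;print("stick",t,r,np.hypot(*d[:2]),np.arctan2(d[1],d[0]))
print("handle",f(664,375,81),f(735,375,81))
o=get_obs();Rm=R.from_rotvec(o["orientation"]);a=np.arctan2((t-r)[1],(t-r)[0]);x=[np.cos(a),np.sin(a),0];z=[0,0,-1];y=np.cross(z,x)
G=R.from_matrix(np.array([x,y,z]).T);print((Rm.inv()*G).as_rotvec(),Rm.inv().apply(np.array([456,-152,240])-o["ee_pos"]))
E
```

```text
[650.716 286.349  20.   ]
[ 655.4   -185.594   20.   ]
[ 555.197 -184.898   20.   ]
[551.784 286.28   20.   ]
saw near,far,len,yaw [ 605.298 -185.246   20.   ] [601.25  286.314  20.   ] 471.5781459634423 1.5793807691826907
guard mouth [603.501  74.593  63.   ]
blank [array([623.889,  -7.472,  34.   ]), array([ 619.643, -106.628,   34.   ]), array([ 582.526, -104.643,   34.   ]), array([588.681,  -6.591,  34.   ])]
stick [458.007   5.745  10.   ] [ 462.33  -185.615   10.   ] 191.40864801350875 1.5933803991219115
handle [ 460.771 -130.221   81.   ] [ 460.534 -174.743   81.   ]
[-0.001  0.001  1.186] [-480.312 -605.38   -17.207]
```

```bash
python3 -m jog '{"delta_rot":[[0,0,0.15],[0,0,0.3],[0,0,0.45],[0,0,0.59],[0,0,0.74]],"translation":[[-31,-39,-1],[-62,-78,-2],[-93,-117,-4],[-124,-157,-5],[-155,-196,-6]],"hand":[1,1,1,1,1]}'
python3 - <<'E'
from h import *
o=get_obs();Rm=R.from_rotvec(o["orientation"]);a=1.5934;G=R.from_matrix(np.array([[np.cos(a),np.sin(a),0],[np.sin(a),-np.cos(a),0],[0,0,-1]]).T)
print((Rm.inv()*G).as_rotvec().round(3),Rm.inv().apply(np.array([461.5,-154,240])-o["ee_pos"]).round(0))
E
```

```text
t: 0.65
ee_pos: [296.7, 344.9, 228.6]
orientation: [1.651, 2.672, -0.0]
ft_force: [1.5, 0.5, 0.0]
width: 87.9
[-0.     0.     0.441] [-520.  -76.  -11.]
```

```bash
python3 -m jog '{"delta_rot":[[0,0,0.1],[0,0,0.2],[0,0,0.3],[0,0,0.4],[0,0,0.441]],"translation":[[-49,-7,-1],[-98,-14,-2],[-147,-21,-3],[-196,-28,-4],[-245,-35,-5]],"hand":[1,1,1,1,1]}'
python3 - <<'E'
from h import *
o=get_obs();Rm=R.from_rotvec(o["orientation"]);a=1.5934;G=R.from_matrix(np.array([[np.cos(a),np.sin(a),0],[np.sin(a),-np.cos(a),0],[0,0,-1]]).T)
print((Rm.inv()*G).as_rotvec().round(3),Rm.inv().apply(np.array([461.5,-154,240])-o["ee_pos"]).round(0))
E
```

```text
t: 1.15
ee_pos: [376.3, 110.5, 233.9]
orientation: [2.193, 2.249, 0.001]
ft_force: [1.0, -0.1, -0.3]
width: 87.8
[ 0.001 -0.     0.002] [-267.   79.   -6.]
```

```bash
python3 -m jog '{"delta_rot":[[0,0,0],[0,0,0],[0,0,0],[0,0,0],[0,0,0]],"translation":[[-47,14,3],[-94,28,6],[-141,42,9],[-188,56,12],[-235,70,15]],"hand":[1,1,1,1,1]}'
python3 -m jog '{"delta_rot":[[0,0,0],[0,0,0],[0,0,0]],"translation":[[-29,9,9],[-29,9,9],[-29,9,9]],"hand":[1,1,1]}'
python3 - <<'E'
from h import *
np.set_printoptions(precision=2,suppress=True)
o=get_obs();print(o["ee_pos"],o["ft_force"])
np.save("w1.npy",optics.calibration("wrist"),allow_pickle=True)
im=optics.get_image("wrist")[:,:,::-1].copy();cv2.imwrite("pics/w1.png",im)
cv2.imwrite("pics/w1b.png",cv2.resize(im,(800,600),interpolation=cv2.INTER_CUBIC))
E
```

```text
t: 1.65
ee_pos: [452.8, -122.7, 218.6]
orientation: [2.191, 2.252, 0.0]
ft_force: [1.9, -0.0, 0.3]
width: 87.8
t: 1.95
ee_pos: [461.9, -149.4, 209.1]
orientation: [-2.191, -2.249, 0.001]
ft_force: [-0.4, -0.3, -0.5]
width: 87.9
[ 461.92 -149.45  209.11] [-0.39 -0.3  -0.47]
```

View pics/w1b.png

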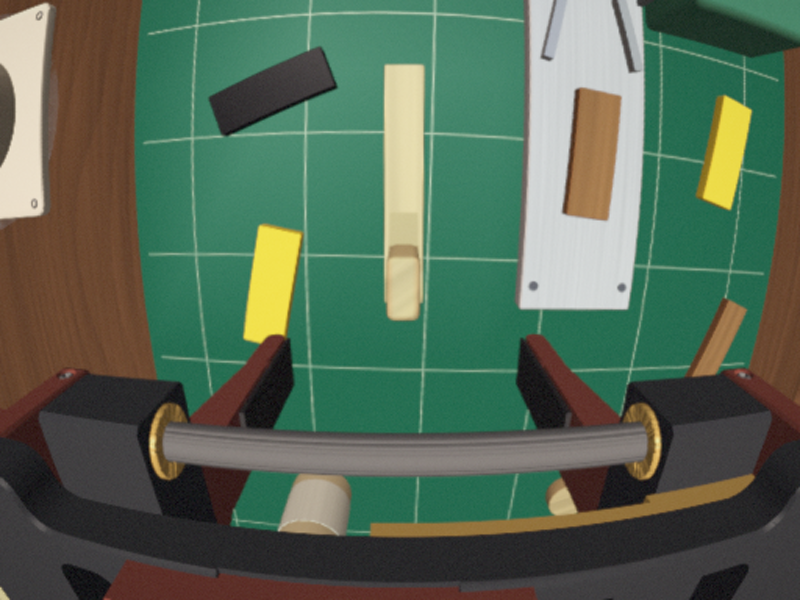

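```bash
python3 - <<'E'
from h import *
np.set_printoptions(precision=1,suppress=True)
c=np.load("w1.npy",allow_pickle=True).item();g=lambda u,v:((u+.5)*.64-.5,(v+.5)*.64-.5)
f=lambda u,v:(180+(u+.5)/5-.5,150+(v+.5)/5-.5)
print("tip",atz("wrist",g(404.5,66),10,c),tri(ray("wrist",g(404.5,66),c),ray("top",f(450,388.5))))
print("blade mid",atz("wrist",g(404.5,200),10,c))
for q in((387,257),(419,257),(388,319),(418,319)):print("h",atz("wrist",g(*q),81,c))
print("htri",tri(ray("wrist",g(403,288),c),ray("top",f(699.5,375))))
bl=[(579,88),(621,96),(608,220),(563,214)];P=[atz("wrist",g(*q),34,c) for q in bl];print("blank",*P,sum(P)/4)
print("bl tri",tri(ray("wrist",g(592.7,154),c),ray("top",f(542,166))))
print("bed rear",atz("wrist",g(516,307),20,c),atz("wrist",g(630,310),20,c))
E
```

```text
tip [456.5   1.8  10. ] (array([457.7,   5.5,  -4.4]), [1.4388537749734631, 1.4388537749734254])
blade mid [ 459.2 -103.4   10. ]
h [ 449.1 -134.6   81. ]
h [ 469.4 -134.    81. ]
h [ 450.4 -176.1   81. ]
h [ 470.1 -175.6   81. ]
htri (array([ 459.7, -151.1,   94.3]), [0.04594659099274853, 0.04594659099273018])
blank [586.8  -9.3  34. ] [622.5 -10.5  34. ] [ 617.1 -108.4   34. ] [ 578.7 -106.4   34. ] [601.3 -58.6  34. ]
bl tri (array([607.2, -57.5,  16.3]), [0.4072524534691603, 0.4072524534692026])
bed rear [ 551.3 -184.6   20. ] [ 655.7 -185.4   20. ]
```

Wrist view: the stick handle top sits at 387–419 × 257–319, the tip at (404,66), and the blank's corners at (579,88), (621,96), (608,220), (563,214). The positions agree with the top view to about 3 mm. Going down to grip.

```bash
python3 -m jog '{"delta_rot":[[0,0,0],[0,0,0],[0,0,0],[0,0,0],[0,0,0]],"translation":[[-5.5,-2,40],[-5.5,-2,80],[-5.5,-2,120],[-5.5,-2,150],[-5.5,-2,170]],"hand":[1,1,1,1,1]}'
python3 -m jog '{"delta_rot":[[0,0,0],[0,0,0],[0,0,0],[0,0,0],[0,0,0]],"translation":[[0,0,0],[0,0,0],[0,0,0],[0,0,0],[0,0,0]],"hand":[1,-1,-1,-1,-1]}'
python3 -m jog '{"delta_rot":[[0,0,0],[0,0,0],[0,0,0],[0,0,0],[0,0,0]],"translation":[[0,0,0],[0,0,0],[0,0,0],[0,0,0],[0,0,0]],"hand":[-1,-1,-1,-1,-1]}'
```

```text
t: 2.5
ee_pos: [459.5, -152.9, 38.1]
orientation: [-2.186, -2.253, 0.001]
ft_force: [0.2, -1.1, -0.6]
width: 87.6
t: 3.0
ee_pos: [461.4, -155.0, 40.8]
orientation: [2.189, 2.251, 0.001]
ft_force: [-1.0, 0.1, 0.3]
width: 59.2
t: 3.5
ee_pos: [460.7, -154.9, 39.6]
orientation: [-2.19, -2.252, 0.0]
ft_force: [0.4, 0.1, 0.3]
width: 22.4
```

```bash
python3 -m jog '{"delta_rot":[[0,0,0],[0,0,0],[0,0,0],[0,0,0],[0,0,0]],"translation":[[0,0,-10],[0,0,-25],[0,0,-45],[0,0,-60],[0,0,-70]],"hand":[-1,-1,-1,-1,-1]}'
python3 -m jog '{"delta_rot":[[0,0,0],[0,0,0.015],[0,0,0.015],[0,0,0.015],[0,0,0.015]],"translation":[[-25,25,0],[-60,58,0],[-95,92,0],[-125,121,0],[-143,139,0]],"hand":[-1,-1,-1,-1,-1]}'
python3 -m jog '{"delta_rot":[[0,0,0],[0,0,0]],"translation":[[0,0,0],[0,0,0]],"hand":[-1,-1]}'
python3 - <<'E'
from h import *
o=get_obs();print(o["ee_pos"],R.from_rotvec(o["orientation"]).as_matrix().round(3))
np.save("w2.npy",optics.calibration("wrist"),allow_pickle=True)
im=optics.get_image("wrist")[:,:,::-1].copy();cv2.imwrite("pics/w2.png",im)
cv2.imwrite("pics/w2b.png",cv2.resize(im,(800,600),interpolation=cv2.INTER_CUBIC))
print(get_obs()["ee_pos"])
E
```

```text
t: 4.0
ee_pos: [461.0, -155.0, 111.2]
orientation: [2.189, 2.251, 0.001]
ft_force: [0.2, 0.5, -2.5]
width: 22.0
t: 4.5
ee_pos: [605.6, -296.2, 109.9]
orientation: [2.207, 2.234, 0.001]
ft_force: [0.0, 0.3, -1.1]
width: 21.9
t: 4.7
ee_pos: [602.9, -293.7, 109.1]
orientation: [-2.206, -2.234, 0.001]
ft_force: [-0.4, -0.4, -0.5]
width: 22.1
[ 602.86581888 -293.67901544  109.07204829] [[-0.013  1.    -0.002]
 [ 1.     0.013  0.001]
 [ 0.001 -0.002 -1.   ]]
[ 602.41141881 -293.13851824  109.09331368]
```

View pics/w2b.png

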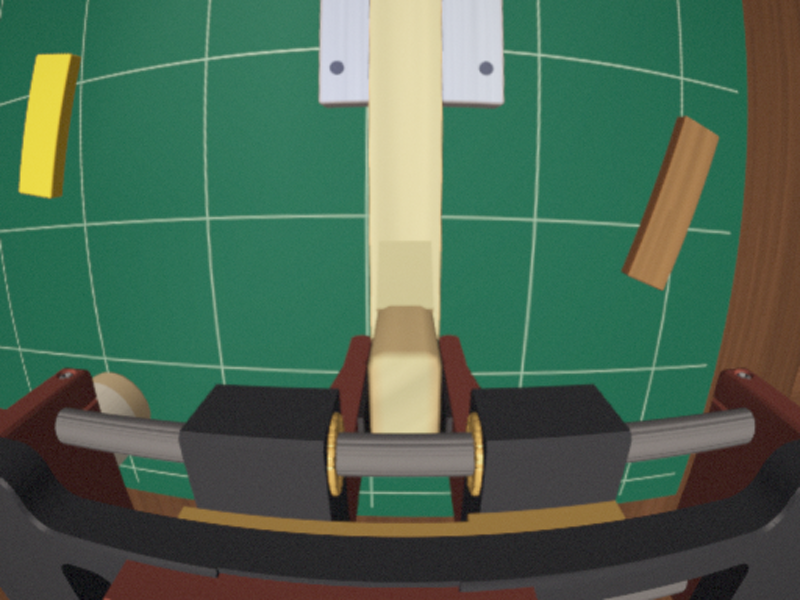

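Wrist view: the stick is held straight between the pads, and the bed's rear edge runs (319,103) to (503,102). Checking the lateral alignment, and the tip level with the scene camera.

```bash
python3 - <<'E'
from h import *
np.set_printoptions(precision=1,suppress=True)
c=np.load("w2.npy",allow_pickle=True).item();g=lambda u,v:((u+.5)*.64-.5,(v+.5)*.64-.5)
print(atz("wrist",g(319,103),20,c),atz("wrist",g(503,102),20,c))
for v in(5,120,230):
  w=[(369,441),(369.5,441.5),(370,440)][(5,120,230).index(v)]
  print("blade",atz("wrist",g(w[0],v),80,c),atz("wrist",g(w[1],v),80,c))
a=[]
for n,P in(("top",(603,-180,80)),("scene",(603,-180,80))):
    im=optics.get_image(n)[:,:,::-1].copy();cv2.imwrite(f"pics/{n}2.png",im)
    print(n,"pred tip top,  rear top",proj(n,(601,-134,80)),proj(n,(603,-324,80)))
    u,v=proj(n,P).astype(int);print(u,v);a.append(cv2.resize(im[v-50:v+50,u-66:u+66],(792,600),interpolation=cv2.INTER_CUBIC)[:,:])
cv2.imwrite("pics/c3.png",cv2.resize(np.vstack(a),(528,800))[:, :]) 
cv2.imwrite("pics/c3s.png",a[1])
E
```

```text
[ 554.5 -186.2   20. ] [ 653.1 -184.1   20. ]
blade [ 585.4 -152.1   80. ] [ 614.8 -151.7   80. ]
blade [ 586.4 -202.    80. ] [ 615.5 -201.6   80. ]
blade [ 586.8 -247.4   80. ] [ 615.8 -247.1   80. ]
top pred tip top,  rear top [312.6 180.9] [372.3 179.8]
327 180
scene pred tip top,  rear top [216.5 199.7] [151.8 216.8]
201 203
```

View pics/c3s.png

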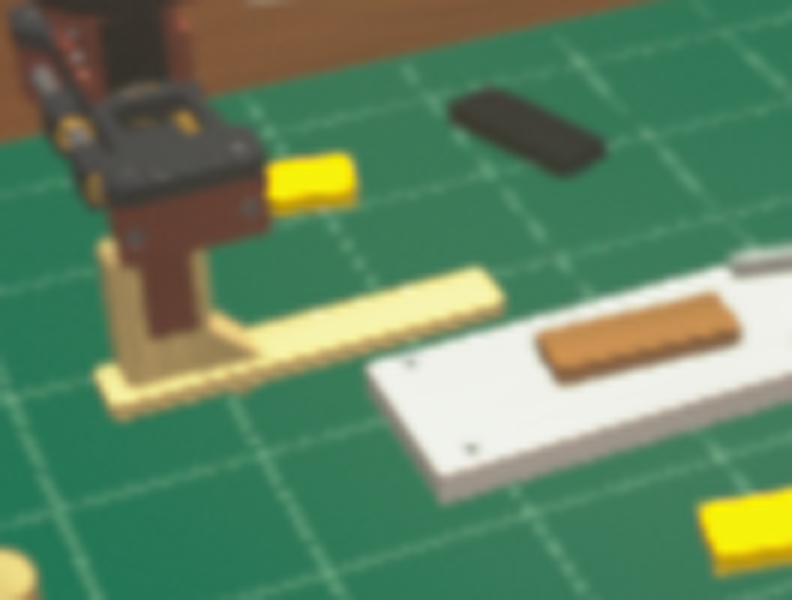

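Scene crop: the tip edge centre is at about (492,280) and the rear at (109,388). Both are within a pixel of the level prediction, so the stick hangs level. The blank is clear ahead of it. Lowering onto the bed line.

```bash
python3 -m jog '{"delta_rot":[[0,0,0],[0,0,0],[0,0,0],[0,0,0],[0,0,0]],"translation":[[0,2,15],[0,2,30],[0,2,42],[0,2,47],[0,2,47]],"hand":[-1,-1,-1,-1,-1]}'
python3 -m jog '{"delta_rot":[[0,0,0],[0,0,0],[0,0,0],[0,0,0],[0,0,0]],"translation":[[4,0,0],[9,0,0],[14,0,0],[18,0,0],[20,0,0]],"hand":[-1,-1,-1,-1,-1]}'
python3 -m jog '{"delta_rot":[[0,0,0],[0,0,0],[0,0,0],[0,0,0],[0,0,0]],"translation":[[2,0,0],[4,0,0],[6,0,0],[8,0,0],[10,0,0]],"hand":[-1,-1,-1,-1,-1]}'
python3 -m jog '{"delta_rot":[[0,0,0],[0,0,0],[0,0,0],[0,0,0],[0,0,0]],"translation":[[4,0.1,0],[8,0.2,0],[12,0.3,0],[16,0.4,0],[20,0.5,0]],"hand":[-1,-1,-1,-1,-1]}'
python3 - <<'E'
from h import *
o=get_obs();print(o["ee_pos"],o["ft_force"])
np.save("w3.npy",optics.calibration("wrist"),allow_pickle=True)
im=optics.get_image("wrist")[:,:,::-1].copy();cv2.imwrite("pics/w3.png",im)
cv2.imwrite("pics/w3b.png",cv2.resize(im[:,100:440],(800,int(384*800/340)),interpolation=cv2.INTER_CUBIC)[:600])
E
```

```text
t: 5.35
ee_pos: [604.7, -293.4, 61.0]
orientation: [-2.205, -2.234, 0.001]
ft_force: [-0.5, -0.1, -2.1]
width: 22.0
t: 5.85
ee_pos: [605.5, -273.2, 63.0]
orientation: [2.206, 2.236, 0.0]
ft_force: [0.1, 0.3, -1.8]
width: 21.9
t: 6.35
ee_pos: [605.3, -263.8, 62.7]
orientation: [2.207, 2.236, 0.0]
ft_force: [0.3, -0.3, -1.3]
width: 21.8
t: 6.85
ee_pos: [605.5, -243.4, 62.7]
orientation: [-2.207, -2.236, 0.0]
ft_force: [-0.0, -0.3, -1.2]
width: 21.7
[ 605.45697328 -243.4054799    62.65569252] [-0.04585342 -0.26178372 -1.24049195]
```

View pics/w3b.png

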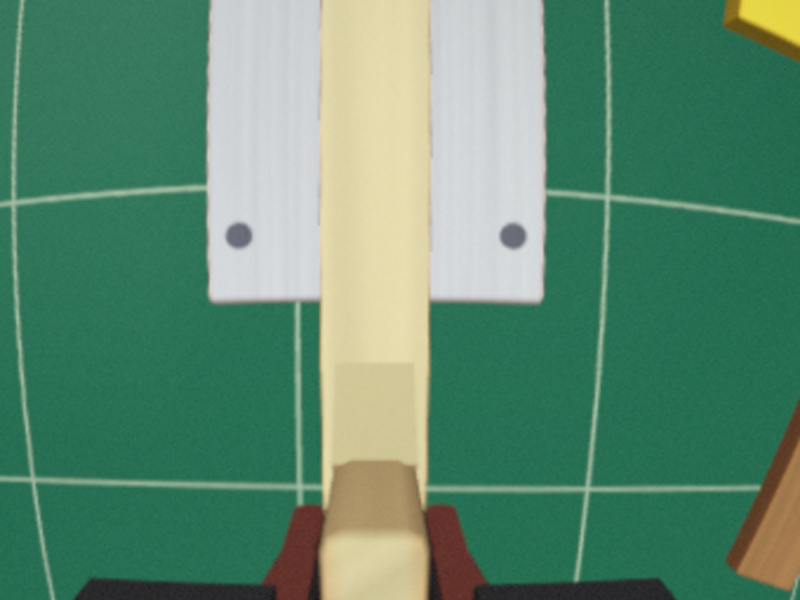

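Wrist crop: the blade (320–430, mid 375) is centred on the bed (208–543, mid 375.5) and parallel to it. I'll feed straight along tool x.

```bash
python3 -m jog '{"delta_rot":[[0,0,0],[0,0,0],[0,0,0],[0,0,0],[0,0,0]],"translation":[[5,0,0],[10,0,0],[15,0,0],[20,0,0],[25,0,0]],"hand":[-1,-1,-1,-1,-1]}'
python3 -m jog '{"delta_rot":[[0,0,0],[0,0,0],[0,0,0],[0,0,0],[0,0,0]],"translation":[[5,0,0],[10,0,0],[15,0,0],[20,0,0],[25,0,0]],"hand":[-1,-1,-1,-1,-1]}'
python3 - <<'E'
from h import *
o=get_obs();print(o["ee_pos"],o["ft_force"])
im=optics.get_image("top")[:,:,::-1].copy();cv2.imwrite("pics/t4.png",im)
cv2.imwrite("pics/t4b.png",cv2.resize(im[150:220,180:340],(800,350),interpolation=cv2.INTER_CUBIC))
E
```

```text
t: 7.4
ee_pos: [605.1, -218.4, 62.7]
orientation: [-2.207, -2.236, 0.0]
ft_force: [-0.1, -0.1, -2.0]
width: 21.6
t: 7.9
ee_pos: [604.8, -193.4, 62.7]
orientation: [2.207, 2.236, -0.0]
ft_force: [-0.2, -0.0, -1.0]
width: 21.7
[ 604.84335315 -193.41780842   62.67473814] [-0.23271934 -0.0335006  -1.01480249]
```

View pics/t4b.png

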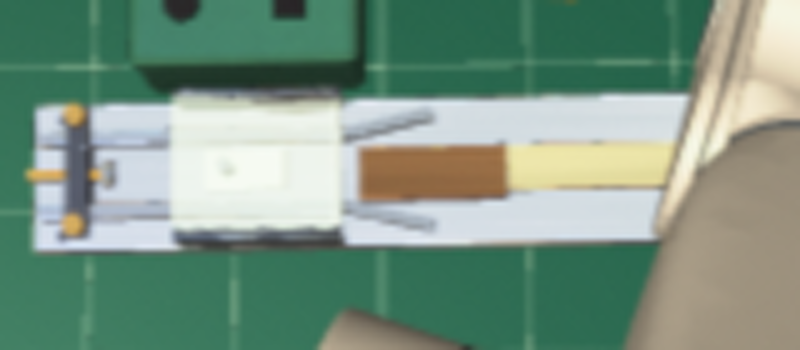

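Top crop: the blade tip is flush on the blank's rear end at u=507. The blank is now square, front at u≈360, centred between the fences.

```bash
python3 -m jog '{"delta_rot":[[0,0,0],[0,0,0],[0,0,0],[0,0,0],[0,0,0]],"translation":[[5,0,0],[10,0,0],[15,0,0],[20,0,0],[25,0,0]],"hand":[-1,-1,-1,-1,-1]}'
python3 -m jog '{"delta_rot":[[0,0,0],[0,0,0],[0,0,0],[0,0,0],[0,0,0]],"translation":[[4,0,0],[8,0,0],[12,0,0],[16,0,0],[20,0,0]],"hand":[-1,-1,-1,-1,-1]}'
python3 -m jog '{"delta_rot":[[0,0,0],[0,0,0],[0,0,0],[0,0,0],[0,0,0]],"translation":[[3,0,0],[6,0,0],[9,0,0],[12,0,0],[15,0,0]],"hand":[-1,-1,-1,-1,-1]}'
python3 -m jog '{"delta_rot":[[0,0,0],[0,0,0],[0,0,0],[0,0,0],[0,0,0]],"translation":[[3,0,0],[6,0,0],[9,0,0],[12,0,0],[15,0,0]],"hand":[-1,-1,-1,-1,-1]}'
```

```text
t: 8.45
ee_pos: [604.5, -168.4, 62.7]
orientation: [-2.207, -2.236, -0.0]
ft_force: [0.3, 0.4, -1.4]
width: 21.7
t: 8.95
ee_pos: [604.3, -148.6, 62.7]
orientation: [2.207, 2.236, 0.0]
ft_force: [-0.3, -0.6, -1.6]
width: 21.7
t: 9.45
ee_pos: [604.1, -133.6, 62.7]
orientation: [2.207, 2.236, 0.0]
ft_force: [0.2, -0.4, -0.9]
width: 22.3
t: 9.95
ee_pos: [604.5, -119.7, 63.1]
orientation: [2.206, 2.234, 0.0]
ft_force: [0.3, -4.6, -2.1]
width: 21.7
```

```bash
python3 -m jog '{"delta_rot":[[0,0,0],[0,0,0],[0,0,0],[0,0,0],[0,0,0]],"translation":[[3,0,0],[6,0,0],[9,0,0],[12,0,0],[15,0,0]],"hand":[-1,-1,-1,-1,-1]}'
python3 -m jog '{"delta_rot":[[0,0,0],[0,0,0],[0,0,0],[0,0,0],[0,0,0]],"translation":[[3,0,0],[6,0,0],[9,0,0],[12,0,0],[15,0,0]],"hand":[-1,-1,-1,-1,-1]}'
python3 -m jog '{"delta_rot":[[0,0,0],[0,0,0],[0,0,0],[0,0,0],[0,0,0]],"translation":[[2,0,0],[4,0,0],[6,0,0],[8,0,0],[10,0,0]],"hand":[-1,-1,-1,-1,-1]}'
```

```text
t: 10.45
ee_pos: [604.2, -104.1, 62.9]
orientation: [2.206, 2.235, 0.001]
ft_force: [1.6, -5.1, -1.1]
width: 21.7
t: 10.95
ee_pos: [604.1, -89.1, 62.9]
orientation: [2.206, 2.235, 0.001]
ft_force: [2.2, -6.0, -1.4]
width: 21.9
t: 11.45
ee_pos: [603.9, -79.2, 62.9]
orientation: [2.206, 2.235, 0.001]
ft_force: [1.6, -5.7, -1.4]
width: 22.0
```

```bash
python3 -m jog '{"delta_rot":[[0,0,0],[0,0,0],[0,0,0],[0,0,0],[0,0,0]],"translation":[[2,0.1,0],[4,0.2,0],[6,0.3,0],[8,0.4,0],[10,0.4,0]],"hand":[-1,-1,-1,-1,-1]}'
python3 -m jog '{"delta_rot":[[0,0,0],[0,0,0],[0,0,0],[0,0,0],[0,0,0]],"translation":[[2,0,0],[4,0,0],[6,0,0],[8,0,0],[10,0,0]],"hand":[-1,-1,-1,-1,-1]}'
python3 -m jog '{"delta_rot":[[0,0,0],[0,0,0],[0,0,0],[0,0,0],[0,0,0]],"translation":[[0.4,0,0],[0.8,0,0],[1.2,0,0],[1.6,0,0],[2,0,0]],"hand":[-1,-1,-1,-1,-1]}'
```

```text
t: 11.95
ee_pos: [604.0, -69.1, 62.9]
orientation: [2.206, 2.235, 0.0]
ft_force: [0.9, -5.5, -0.9]
width: 21.3
t: 12.45
ee_pos: [603.8, -59.1, 62.9]
orientation: [2.206, 2.235, 0.0]
ft_force: [1.4, -4.5, -0.6]
width: 21.8
t: 12.95
ee_pos: [603.8, -57.2, 62.9]
orientation: [2.206, 2.235, 0.0]
ft_force: [0.9, -5.4, -0.1]
width: 21.8
```

```bash
cat > ok.py <<'E'
from workcell import get_obs
import sys
o=get_obs();print(round(o["t"],2),o["ee_pos"].round(2),o["ft_force"].round(1));sys.exit(abs(o["ft_force"][1])>7.5)
E
python3 -m jog '{"delta_rot":[[0,0,0],[0,0,0],[0,0,0],[0,0,0]],"translation":[[0.25,0,0],[0.5,0,0],[0.75,0,0],[1,0,0]],"hand":[-1,-1,-1,-1]}' >/dev/null && python3 ok.py &&
python3 -m jog '{"delta_rot":[[0,0,0],[0,0,0],[0,0,0],[0,0,0]],"translation":[[0.25,0,0],[0.5,0,0],[0.75,0,0],[1,0,0]],"hand":[-1,-1,-1,-1]}' >/dev/null && python3 ok.py &&
python3 -m jog '{"delta_rot":[[0,0,0],[0,0,0],[0,0,0],[0,0,0]],"translation":[[0.25,0,0],[0.5,0,0],[0.75,0,0],[1,0,0]],"hand":[-1,-1,-1,-1]}' >/dev/null && python3 ok.py &&
python3 -m jog '{"delta_rot":[[0,0,0],[0,0,0],[0,0,0],[0,0,0]],"translation":[[0.25,0,0],[0.5,0,0],[0.75,0,0],[1,0,0]],"hand":[-1,-1,-1,-1]}' >/dev/null && python3 ok.py &&
python3 -m jog '{"delta_rot":[[0,0,0],[0,0,0],[0,0,0],[0,0,0]],"translation":[[0.25,0,0],[0.5,0,0],[0.75,0,0],[1,0,0]],"hand":[-1,-1,-1,-1]}' >/dev/null && python3 ok.py &&
python3 -m jog '{"delta_rot":[[0,0,0],[0,0,0],[0,0,0],[0,0,0]],"translation":[[0.25,0,0],[0.5,0,0],[0.75,0,0],[1,0,0]],"hand":[-1,-1,-1,-1]}' >/dev/null && python3 ok.py
```

```text
13.35 [603.75 -56.18  62.82] [ 0.5 -4.7 -0.3]False
```

```bash
sed -i 's/sys.exit(/sys.exit(int(/;s/>7.5)/>7.5))/' ok.py
python3 -m jog '{"delta_rot":[[0,0,0],[0,0,0],[0,0,0],[0,0,0]],"translation":[[0.25,0,0],[0.5,0,0],[0.75,0,0],[1,0,0]],"hand":[-1,-1,-1,-1]}' >/dev/null && python3 ok.py &&
python3 -m jog '{"delta_rot":[[0,0,0],[0,0,0],[0,0,0],[0,0,0]],"translation":[[0.25,0,0],[0.5,0,0],[0.75,0,0],[1,0,0]],"hand":[-1,-1,-1,-1]}' >/dev/null && python3 ok.py &&
python3 -m jog '{"delta_rot":[[0,0,0],[0,0,0],[0,0,0],[0,0,0]],"translation":[[0.25,0,0],[0.5,0,0],[0.75,0,0],[1,0,0]],"hand":[-1,-1,-1,-1]}' >/dev/null && python3 ok.py &&
python3 -m jog '{"delta_rot":[[0,0,0],[0,0,0],[0,0,0],[0,0,0]],"translation":[[0.25,0,0],[0.5,0,0],[0.75,0,0],[1,0,0]],"hand":[-1,-1,-1,-1]}' >/dev/null && python3 ok.py &&
python3 -m jog '{"delta_rot":[[0,0,0],[0,0,0],[0,0,0],[0,0,0]],"translation":[[0.25,0,0],[0.5,0,0],[0.75,0,0],[1,0,0]],"hand":[-1,-1,-1,-1]}' >/dev/null && python3 ok.py &&
python3 -m jog '{"delta_rot":[[0,0,0],[0,0,0],[0,0,0],[0,0,0]],"translation":[[0.25,0,0],[0.5,0,0],[0.75,0,0],[1,0,0]],"hand":[-1,-1,-1,-1]}' >/dev/null && python3 ok.py
```

```text
13.75 [603.74 -55.18  62.84] [ 1.2 -4.9 -0.8]
14.15 [603.73 -54.18  62.85] [ 1.3 -5.3 -0.4]
14.55 [603.71 -53.17  62.85] [ 2.2 -5.6 -1.1]
14.95 [603.71 -52.17  62.83] [ 1.9 -5.  -0.2]
15.35 [603.69 -51.16  62.84] [ 1.4 -5.4 -0.4]
15.75 [603.69 -50.21  62.84] [ 1.  -4.3 -1.3]
```

```bash
python3 -m jog '{"delta_rot":[[0,0,0],[0,0,0],[0,0,0],[0,0,0]],"translation":[[0.25,0,0],[0.5,0,0],[0.75,0,0],[1,0,0]],"hand":[-1,-1,-1,-1]}' >/dev/null && python3 ok.py &&
python3 -m jog '{"delta_rot":[[0,0,0],[0,0,0],[0,0,0],[0,0,0]],"translation":[[0.25,0,0],[0.5,0,0],[0.75,0,0],[1,0,0]],"hand":[-1,-1,-1,-1]}' >/dev/null && python3 ok.py &&
python3 -m jog '{"delta_rot":[[0,0,0],[0,0,0],[0,0,0],[0,0,0]],"translation":[[0.25,0,0],[0.5,0,0],[0.75,0,0],[1,0,0]],"hand":[-1,-1,-1,-1]}' >/dev/null && python3 ok.py &&
python3 -m jog '{"delta_rot":[[0,0,0],[0,0,0],[0,0,0],[0,0,0]],"translation":[[0.25,0,0],[0.5,0,0],[0.75,0,0],[1,0,0]],"hand":[-1,-1,-1,-1]}' >/dev/null && python3 ok.py &&
python3 -m jog '{"delta_rot":[[0,0,0],[0,0,0],[0,0,0],[0,0,0]],"translation":[[0.25,0,0],[0.5,0,0],[0.75,0,0],[1,0,0]],"hand":[-1,-1,-1,-1]}' >/dev/null && python3 ok.py &&
python3 -m jog '{"delta_rot":[[0,0,0],[0,0,0],[0,0,0],[0,0,0]],"translation":[[0.25,0,0],[0.5,0,0],[0.75,0,0],[1,0,0]],"hand":[-1,-1,-1,-1]}' >/dev/null && python3 ok.py
```

```text
16.15 [603.67 -49.2   62.86] [ 1.7 -4.9 -0.2]
16.55 [603.67 -48.18  62.85] [ 1.4 -5.2 -0.8]
16.95 [603.65 -47.19  62.86] [ 1.3 -5.1 -0.3]
17.35 [603.63 -46.17  62.85] [ 1.4 -5.2 -0.4]
17.75 [603.61 -45.16  62.84] [ 1.3 -5.1 -0.6]
18.15 [603.61 -44.17  62.86] [ 1.1 -4.8 -0.9]
```

```bash
python3 -m jog '{"delta_rot":[[0,0,0],[0,0,0],[0,0,0],[0,0,0]],"translation":[[0.25,0,0],[0.5,0,0],[0.75,0,0],[1,0,0]],"hand":[-1,-1,-1,-1]}' >/dev/null && python3 ok.py &&
python3 -m jog '{"delta_rot":[[0,0,0],[0,0,0],[0,0,0],[0,0,0]],"translation":[[0.25,0,0],[0.5,0,0],[0.75,0,0],[1,0,0]],"hand":[-1,-1,-1,-1]}' >/dev/null && python3 ok.py &&
python3 -m jog '{"delta_rot":[[0,0,0],[0,0,0],[0,0,0],[0,0,0]],"translation":[[0.25,0,0],[0.5,0,0],[0.75,0,0],[1,0,0]],"hand":[-1,-1,-1,-1]}' >/dev/null && python3 ok.py &&
python3 -m jog '{"delta_rot":[[0,0,0],[0,0,0],[0,0,0],[0,0,0]],"translation":[[0.25,0,0],[0.5,0,0],[0.75,0,0],[1,0,0]],"hand":[-1,-1,-1,-1]}' >/dev/null && python3 ok.py &&
python3 -m jog '{"delta_rot":[[0,0,0],[0,0,0],[0,0,0],[0,0,0]],"translation":[[0.25,0,0],[0.5,0,0],[0.75,0,0],[1,0,0]],"hand":[-1,-1,-1,-1]}' >/dev/null && python3 ok.py &&
python3 -m jog '{"delta_rot":[[0,0,0],[0,0,0],[0,0,0],[0,0,0]],"translation":[[0.25,0,0],[0.5,0,0],[0.75,0,0],[1,0,0]],"hand":[-1,-1,-1,-1]}' >/dev/null && python3 ok.py
```

```text
18.55 [603.59 -43.2   62.85] [ 0.6 -4.7 -0.5]
18.95 [603.54 -42.19  62.83] [ 1.4 -4.7 -0.8]
19.35 [603.59 -41.2   62.85] [ 1.8 -4.7 -1. ]
19.75 [603.52 -40.18  62.81] [ 1.3 -5.  -1.1]
20.15 [603.55 -39.18  62.83] [-0.1 -5.3 -0.2]
20.55 [603.52 -38.17  62.85] [ 1.1 -5.3 -0.7]
```

```bash
python3 -m jog '{"delta_rot":[[0,0,0],[0,0,0],[0,0,0],[0,0,0]],"translation":[[0.25,0,0],[0.5,0,0],[0.75,0,0],[1,0,0]],"hand":[-1,-1,-1,-1]}' >/dev/null && python3 ok.py &&
python3 -m jog '{"delta_rot":[[0,0,0],[0,0,0],[0,0,0],[0,0,0]],"translation":[[0.25,0,0],[0.5,0,0],[0.75,0,0],[1,0,0]],"hand":[-1,-1,-1,-1]}' >/dev/null && python3 ok.py &&
python3 -m jog '{"delta_rot":[[0,0,0],[0,0,0],[0,0,0],[0,0,0]],"translation":[[0.25,0,0],[0.5,0,0],[0.75,0,0],[1,0,0]],"hand":[-1,-1,-1,-1]}' >/dev/null && python3 ok.py &&
python3 -m jog '{"delta_rot":[[0,0,0],[0,0,0],[0,0,0],[0,0,0]],"translation":[[0.25,0,0],[0.5,0,0],[0.75,0,0],[1,0,0]],"hand":[-1,-1,-1,-1]}' >/dev/null && python3 ok.py &&
python3 -m jog '{"delta_rot":[[0,0,0],[0,0,0],[0,0,0],[0,0,0]],"translation":[[0.25,0,0],[0.5,0,0],[0.75,0,0],[1,0,0]],"hand":[-1,-1,-1,-1]}' >/dev/null && python3 ok.py &&
python3 -m jog '{"delta_rot":[[0,0,0],[0,0,0],[0,0,0],[0,0,0]],"translation":[[0.25,0,0],[0.5,0,0],[0.75,0,0],[1,0,0]],"hand":[-1,-1,-1,-1]}' >/dev/null && python3 ok.py
```

```text
20.95 [603.52 -37.18  62.86] [ 1.  -4.8  0.4]
21.35 [603.51 -36.17  62.85] [ 1.6 -5.6 -0.6]
21.75 [603.48 -35.19  62.83] [ 1.3 -4.2 -1.1]
22.15 [603.45 -34.18  62.84] [ 2.1 -4.9 -1. ]
22.55 [603.44 -33.18  62.84] [ 1.8 -5.5 -1. ]
22.95 [603.45 -32.18  62.85] [ 1.2 -5.4 -1.1]
```

```bash
python3 -m jog '{"delta_rot":[[0,0,0],[0,0,0],[0,0,0],[0,0,0]],"translation":[[0.25,0,0],[0.5,0,0],[0.75,0,0],[1,0,0]],"hand":[-1,-1,-1,-1]}' >/dev/null && python3 ok.py &&
python3 -m jog '{"delta_rot":[[0,0,0],[0,0,0],[0,0,0],[0,0,0]],"translation":[[0.25,0,0],[0.5,0,0],[0.75,0,0],[1,0,0]],"hand":[-1,-1,-1,-1]}' >/dev/null && python3 ok.py &&
python3 -m jog '{"delta_rot":[[0,0,0],[0,0,0],[0,0,0],[0,0,0]],"translation":[[0.25,0,0],[0.5,0,0],[0.75,0,0],[1,0,0]],"hand":[-1,-1,-1,-1]}' >/dev/null && python3 ok.py
python3 - <<'E'
from h import *
im=optics.get_image("top")[:,:,::-1].copy();cv2.imwrite("pics/t5.png",im)
cv2.imwrite("pics/t5b.png",cv2.resize(im[150:220,180:280],(800,560),interpolation=cv2.INTER_CUBIC))
E
```

```text
23.35 [603.41 -31.19  62.85] [ 2.  -5.  -0.2]
23.75 [603.41 -30.18  62.85] [ 1.6 -5.3 -0.3]
24.15 [603.41 -29.18  62.85] [ 0.7 -4.4  0.2]
```

View pics/t5b.png

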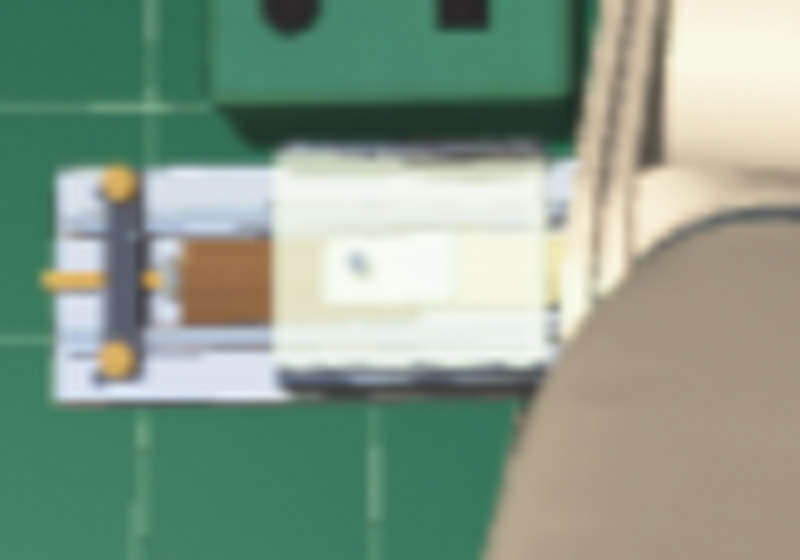

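Top crop (×8): the blank's front end (u≈182) is nearly on the button (u≈175), with the bar face at u≈145. Contact is due within a few mm, so I'll keep feeling in finer steps.

```bash
python3 -m jog '{"delta_rot":[[0,0,0],[0,0,0],[0,0,0],[0,0,0]],"translation":[[0.2,0,0],[0.4,0,0],[0.6,0,0],[0.8,0,0]],"hand":[-1,-1,-1,-1]}' >/dev/null && python3 ok.py &&
python3 -m jog '{"delta_rot":[[0,0,0],[0,0,0],[0,0,0],[0,0,0]],"translation":[[0.2,0,0],[0.4,0,0],[0.6,0,0],[0.8,0,0]],"hand":[-1,-1,-1,-1]}' >/dev/null && python3 ok.py &&
python3 -m jog '{"delta_rot":[[0,0,0],[0,0,0],[0,0,0],[0,0,0]],"translation":[[0.2,0,0],[0.4,0,0],[0.6,0,0],[0.8,0,0]],"hand":[-1,-1,-1,-1]}' >/dev/null && python3 ok.py &&
python3 -m jog '{"delta_rot":[[0,0,0],[0,0,0],[0,0,0],[0,0,0]],"translation":[[0.2,0,0],[0.4,0,0],[0.6,0,0],[0.8,0,0]],"hand":[-1,-1,-1,-1]}' >/dev/null && python3 ok.py &&
python3 -m jog '{"delta_rot":[[0,0,0],[0,0,0],[0,0,0],[0,0,0]],"translation":[[0.2,0,0],[0.4,0,0],[0.6,0,0],[0.8,0,0]],"hand":[-1,-1,-1,-1]}' >/dev/null && python3 ok.py
```

```text
24.6 [603.49 -28.88  62.98] [ 1.4 -8.6  0.4]
```

Contact: the force went from -5.0 to -8.6. The target is about 13 N total (5.0 N drag plus 8).

```bash
python3 -m jog '{"delta_rot":[[0,0,0],[0,0,0]],"translation":[[0.15,0,0],[0.15,0,0]],"hand":[-1,-1]}' >/dev/null && python3 ok.py
python3 -m jog '{"delta_rot":[[0,0,0]],"translation":[[0,0,0]],"hand":[-1]}' >/dev/null && python3 ok.py
```

```text
24.8 [603.46 -28.85  62.96] [ 1.9 -7.9 -0.3]
24.9 [603.46 -28.85  62.99] [ 1.6 -9.   0.7]
```

```bash
python3 -m jog '{"delta_rot":[[0,0,0],[0,0,0]],"translation":[[0.3,0,0],[0.3,0,0]],"hand":[-1,-1]}' >/dev/null ; python3 ok.py
python3 -m jog '{"delta_rot":[[0,0,0]],"translation":[[0,0,0]],"hand":[-1]}' >/dev/null ; python3 ok.py
```

```text
25.1 [603.54 -28.82  63.07] [ 1.8 -9.4  0.7]
25.2 [603.53 -28.81  63.06] [ 1.1 -9.9  0.7]
```

```bash
python3 -m jog '{"delta_rot":[[0,0,0],[0,0,0],[0,0,0]],"translation":[[0.3,0,0],[0.6,0,0],[0.6,0,0]],"hand":[-1,-1,-1]}' >/dev/null ; python3 ok.py
python3 -m jog '{"delta_rot":[[0,0,0]],"translation":[[0,0,0]],"hand":[-1]}' >/dev/null ; python3 ok.py
```

```text
25.5 [603.62 -28.75  63.2 ] [  1.3 -12.8   2. ]
25.6 [603.59 -28.74  63.16] [  1.2 -12.4   1.1]
```

```bash
python3 -m jog '{"delta_rot":[[0,0,0],[0,0,0]],"translation":[[0.15,0,0],[0.15,0,0]],"hand":[-1,-1]}' >/dev/null ; python3 ok.py
python3 -m jog '{"delta_rot":[[0,0,0],[0,0,0],[0,0,0]],"translation":[[0,0,0],[0,0,0],[0,0,0]],"hand":[-1,-1,-1]}' >/dev/null ; python3 ok.py
python3 -m jog '{"delta_rot":[[0,0,0],[0,0,0],[0,0,0]],"translation":[[0,0,0],[0,0,0],[0,0,0]],"hand":[-1,-1,-1]}' >/dev/null ; python3 ok.py
```

```text
25.8 [603.58 -28.73  63.2 ] [  1.1 -12.4   2.5]
26.1 [603.62 -28.73  63.22] [  0.4 -13.    2. ]
26.4 [603.6  -28.73  63.22] [  1.2 -13.7   1.7]
```

Held about 13.1 N total, i.e. about 8 N on the stop, for 0.9 s. Withdrawing straight back.

```bash
python3 -m jog '{"delta_rot":[[0,0,0],[0,0,0],[0,0,0],[0,0,0],[0,0,0]],"translation":[[-0.7,0,0],[-1.5,0,0],[-3,0,0],[-6,0,0],[-10,0,0]],"hand":[-1,-1,-1,-1,-1]}'
python3 -m jog '{"delta_rot":[[0,0,0],[0,0,0],[0,0,0],[0,0,0],[0,0,0]],"translation":[[-8,0,0],[-18,0,0],[-28,0,0],[-38,0,0],[-48,0,0]],"hand":[-1,-1,-1,-1,-1]}'
python3 -m jog '{"delta_rot":[[0,0,0],[0,0,0],[0,0,0],[0,0,0],[0,0,0]],"translation":[[-12,0,0],[-27,0,0],[-42,0,0],[-57,0,0],[-70,0,0]],"hand":[-1,-1,-1,-1,-1]}'
python3 -m jog '{"delta_rot":[[0,0,0],[0,0,0],[0,0,0],[0,0,0],[0,0,0]],"translation":[[-15,0,0],[-30,0,0],[-40,0,0],[-40,0,-2],[-40,0,-6]],"hand":[-1,-1,-1,-1,-1]}'
python3 -m jog '{"delta_rot":[[0,0,0],[0,0,0],[0,0,0],[0,0,0],[0,0,0]],"translation":[[0,0,-10],[0,0,-20],[0,0,-30],[0,0,-40],[0,0,-45]],"hand":[-1,-1,-1,-1,-1]}'
python3 - <<'E'
from h import *
o=get_obs();Rm=R.from_rotvec(o["orientation"]);print(Rm.inv().apply(np.array([460.7,-155,o["ee_pos"][2]])-o["ee_pos"]).round(1))
im=optics.get_image("top")[:,:,::-1].copy();cv2.imwrite("pics/t6.png",im)
sc=optics.get_image("scene")[:,:,::-1].copy();u,v=proj("scene",(603,-120,80)).astype(int);print(u,v)
cv2.imwrite("pics/t6b.png",np.vstack([cv2.resize(im[150:220,180:330],(750,350),interpolation=cv2.INTER_CUBIC),cv2.resize(sc[v-25:v+25,u-75:u+75],(750,250),interpolation=cv2.INTER_CUBIC)]))
E
```

```text
t: 26.9
ee_pos: [602.7, -36.5, 62.4]
orientation: [-2.206, -2.236, 0.001]
ft_force: [0.5, 0.3, -1.7]
width: 22.1
t: 27.4
ee_pos: [603.8, -86.0, 62.7]
orientation: [2.207, 2.235, -0.0]
ft_force: [-0.2, 0.5, -1.4]
width: 21.6
t: 27.9
ee_pos: [604.7, -156.4, 62.7]
orientation: [2.207, 2.235, 0.0]
ft_force: [-0.2, 0.3, -1.4]
width: 21.7
t: 28.4
ee_pos: [604.8, -194.8, 68.5]
orientation: [-2.207, -2.235, 0.0]
ft_force: [-0.7, -0.6, -1.2]
width: 22.0
t: 28.9
ee_pos: [605.9, -194.8, 115.4]
orientation: [2.205, 2.235, 0.001]
ft_force: [0.1, -0.0, -1.4]
width: 22.2
[  41.8 -144.7   -0.3]
221 198
```

View pics/t6b.png

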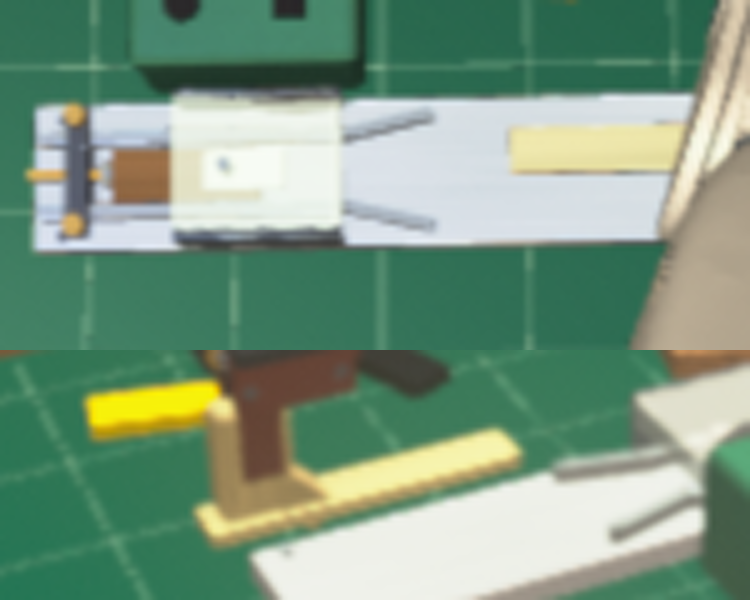

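The blank stays home on the button (front u≈113), and the stick is out, level and clear. Returning it to its old spot.

```bash
python3 -m jog '{"delta_rot":[[0,0,0],[0,0,-0.015],[0,0,-0.015],[0,0,-0.015],[0,0,-0.015]],"translation":[[8,-28,0],[18,-62,0],[28,-97,0],[37,-128,0],[42,-145,0]],"hand":[-1,-1,-1,-1,-1]}'
python3 -m jog '{"delta_rot":[[0,0,0],[0,0,0],[0,0,0],[0,0,0],[0,0,0]],"translation":[[0,0,8],[0,0,25],[0,0,45],[0,0,60],[0,0,69]],"hand":[-1,-1,-1,-1,-1]}'
python3 -m jog '{"delta_rot":[[0,0,0],[0,0,0],[0,0,0],[0,0,0],[0,0,0]],"translation":[[0,0,1.5],[0,0,3],[0,0,4],[0,0,4.5],[0,0,4.5]],"hand":[-1,-1,-1,-1,-1]}'
```

```text
t: 29.5
ee_pos: [456.4, -153.7, 113.1]
orientation: [-2.188, -2.25, 0.002]
ft_force: [0.4, 0.1, -1.4]
width: 21.5
t: 30.0
ee_pos: [460.2, -154.9, 43.1]
orientation: [-2.19, -2.252, 0.001]
ft_force: [-0.1, -0.3, -2.1]
width: 21.6
t: 30.5
ee_pos: [460.0, -154.9, 40.6]
orientation: [2.19, 2.252, 0.001]
ft_force: [1.1, 0.1, -1.4]
width: 22.0
```

```bash
python3 -m jog '{"delta_rot":[[0,0,0],[0,0,0],[0,0,0]],"translation":[[0,0,0.3],[0,0,0.6],[0,0,0.6]],"hand":[-1,-1,-1]}'
python3 -m jog '{"delta_rot":[[0,0,0],[0,0,0],[0,0,0]],"translation":[[0,0,0.3],[0,0,0.5],[0,0,0.5]],"hand":[-1,-1,-1]}'
```

```text
t: 30.8
ee_pos: [459.7, -154.8, 39.7]
orientation: [2.19, 2.252, 0.0]
ft_force: [-0.1, 0.0, -1.4]
width: 21.6
t: 31.1
ee_pos: [459.8, -154.8, 39.6]
orientation: [2.19, 2.252, 0.0]
ft_force: [-1.6, 0.2, 6.1]
width: 22.2
```

Touched down (Fz +6). Releasing gently and rising.

```bash
python3 -m jog '{"delta_rot":[[0,0,0],[0,0,0],[0,0,0],[0,0,0],[0,0,0]],"translation":[[0,0,-0.4],[0,0,-0.4],[0,0,-0.4],[0,0,-0.4],[0,0,-0.4]],"hand":[-1,-0.2,0.3,0.8,1]}'
python3 -m jog '{"delta_rot":[[0,0,0],[0,0,0],[0,0,0],[0,0,0],[0,0,0]],"translation":[[0,0,0],[0,0,0],[0,0,0],[0,0,0],[0,0,0]],"hand":[1,1,1,1,1]}'
python3 -m jog '{"delta_rot":[[0,0,0],[0,0,0],[0,0,0],[0,0,0],[0,0,0]],"translation":[[0,0,-15],[0,0,-45],[0,0,-80],[0,0,-120],[0,0,-160]],"hand":[1,1,1,1,1]}'
python3 -m jog '{"delta_rot":[[0,0,0],[0,0,0],[0,0,0],[0,0,0],[0,0,0]],"translation":[[0,0,0],[0,0,0],[0,0,0],[0,0,0],[0,0,0]],"hand":[1,1,1,1,1]}'
python3 - <<'E'
from h import *
im=optics.get_image("wrist")[:,:,::-1].copy()
sc=optics.get_image("scene")[:,:,::-1].copy()
cv2.imwrite("pics/f.png",np.hstack([cv2.resize(im,(400,300)),cv2.resize(sc[130:310,60:380],(400,300))]) if 0 else np.vstack([cv2.resize(sc[140:260,150:390],(600,300),interpolation=cv2.INTER_CUBIC),cv2.resize(im[:192],(600,225))]))
E
```

```text
t: 31.6
ee_pos: [459.7, -154.7, 39.4]
orientation: [-2.19, -2.252, 0.0]
ft_force: [0.0, -0.0, 0.3]
width: 50.5
t: 32.1
ee_pos: [459.7, -154.7, 39.5]
orientation: [2.19, 2.252, 0.0]
ft_force: [-0.7, 0.2, 0.1]
width: 87.1
t: 32.6
ee_pos: [459.2, -154.6, 200.9]
orientation: [-2.19, -2.252, 0.0]
ft_force: [0.7, 0.4, -0.2]
width: 87.8
t: 33.1
ee_pos: [459.0, -154.5, 198.2]
orientation: [-2.188, -2.251, 0.002]
ft_force: [-0.0, 1.0, -1.1]
width: 87.6
```

View pics/f.png

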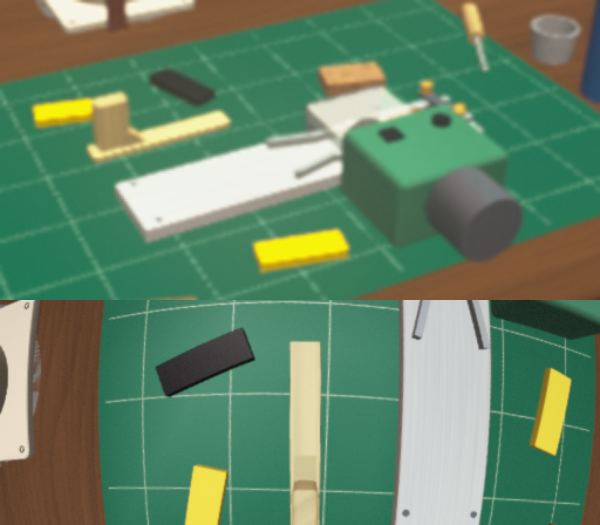

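The stick stands upright on the bench, clear of the bed, and everything else is in its place.

```bash
python3 -c "
from workcell import ctrl;print(ctrl.close_job())"
```

```text
the job is handed in; nothing more can be done
None
```

The job is done and handed in at about 33 s of the 72 s allowed. I took the stick by its handle and fed the blank under the guard until it met the button. Shoe drag was about 5 N. I pressed to about 13 N in total, so about 8 N on the stop, and held that for roughly 0.9 s. Then I drew the stick straight out and stood it back on its sole where it had been.

- **Last checks:** after the stick came out, the top view showed the blank still home against the button. After release, the scene and wrist views showed the stick upright, clear of the saw, and the neighbouring objects in view looked unmoved. The force readings were near zero with the gripper open and clear.
- **Disagreements:** in the top view the stop bar's near face read about 10 mm farther along than the description gives. I did not resolve this and found contact by feel instead. The two-view heights were off by 9 to 14 mm, so I worked from the text's heights, backed by the level check in the scene view and the touchdown force.

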